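# Fetch the drops from the child-proof medicine box

### The job

Get the small brown dropper bottle out of the child-proof medicine box: press the orange hook down through the slot in the lid until the lid springs free, swing the lid right up, and stand the bottle upright on the blue round dish. Then shut the lid again so that the hook catches it fully closed, without tipping the bottle over or disturbing the jar in the box, the mug, the pepper mill or the tin.

Things in the scene. Friction and masses are not known exactly. Their poses are not given: they have to be found in the camera images.
- locker: white plastic medicine box fixed on the worktop, 150 (x) x 250 (y) mm, rim 80 high, 5 mm walls, inner floor 8 mm up; a divider 58 high makes a left and a right bay. Origin: centre of its underside; x points from its front (bar side) to its hinge side, y along its width. In its middle at x -7 mm a bracket 32 mm wide (y) carries the hook, to 94 mm height
- lid (a joint): angle (rad) of the clear, blue-edged lid, a shell 60 mm deep, its flat top 140 mm above the worktop when shut: 0 shut, grows as it opens up and away from the bar side, to 1.75. Its stiff hinge (0.2 N m) holds it where it is left. When the hook lets go, a sprung pin lifts it to about 0.11. Pushed down to 0 (about 10 N at the bar) the hook snaps over it by itself
- lid_hinge (a point): a point on the lid's hinge line, at the middle of the box's rear wall, 80 mm up (x 75, y 0, z 80 mm in the box's frame)
- lid_bar (a point): middle of the steel bar on the front of the lid: 10 mm thick, 100 mm long along the box's y, its centre line 40 mm in front of the lid's front face, moves with the lid; when shut at x -115, z 128 mm in the box's frame, so 190 mm in front of and 48 mm above the hinge line
- hook (a joint): angle of the sprung hook (rad): 0 at rest (and when latched), grows as its pad is pressed down, to 0.42; above about 0.16 the lid is free. It springs back by itself. Takes 3 N to start, 4 N to free the lid and about 9 N fully down; closed fingertips fit the slot
- hook_pad (a point): centre of the top of the hook's smooth-sliding orange pad (26 mm x by 54 mm y), 24 mm below the lid's top, under a slot in the lid 40 mm (x) by 80 mm (y), whose rear edge is 17 mm and front edge 23 mm from it; pressing by 0.3 rad moves it down about 11 mm and 8 mm toward the bar side
- drops_mid (a point): centre, half-way up, of the brown dropper bottle: 102 mm tall, upright (z up), body 33 mm across to 70 mm height, black collar 24 mm across from 62 to 77 mm, black teat 13 mm across above; 0.07 kg. Stands in either the left or the right bay, free all round
- jar: spice jar with a yellow cap, 42 mm across, 96 mm tall, in the other bay; origin at the centre of its underside; stays there
- dish: round blue dish with a pale middle, 171 mm across, fixed, on the left or the right of the box; origin: centre of its underside; its flat middle lies 13 mm above the worktop
- mug: cream mug, 78 mm across, 101 mm tall, handle reaches 58 mm from the origin at the centre of its underside; stays put
- mill: dark wooden pepper mill, 58 mm across, 170 mm tall; origin at the centre of its underside; stays put
- tin: food tin, 75 mm across, 58 mm tall, stands before the box; origin at the centre of its underside; stays put

How it is judged (in metres and radians):
On the way, in this order (a step that is already met when the one before it is completed fails the run):
1. the hook is pressed down and the lid is free (value of joint hook above 0.12 rad and value of joint lid above 0.04 rad), for 0.05 s.
2. the lid is swung up (value of joint lid above 1.2 rad), for 0.2 s.
3. the dropper bottle stands upright on the dish, let go (horizontal distance between drops_mid and dish below 0.045 m and angle between drops_mid's own z axis and vertical below 0.15 rad and z of drops_mid in the frame of dish between 0.054 and 0.074 m and linear speed of drops below 0.02 m/s and contact force between the fingers and drops below 0.05 N), for 0.2 s.
At the end, for the whole second after the job is handed in: The dropper bottle stands upright (within 0.15 rad) and still on the dish, its axis within 45 mm of the dish's centre, and the lid is shut (below 0.025 rad) with the hook sprung back over it (below 0.08 rad) (all of step 3 and value of joint lid below 0.025 rad and value of joint hook below 0.08 rad); the robot touches nothing.
It fails at once if the dropper bottle is tipped (over 0.6 rad) (angle between drops_mid's own z axis and vertical above 0.6 rad).
It fails at once if the jar in the box is shifted by 40 mm or tipped (distance of jar from where it was at the start of the episode above 0.04 m or angle between jar's own z axis and vertical above 0.4 rad).
It fails at once if the mug is shifted by 40 mm or tipped (distance of mug from where it was at the start of the episode above 0.04 m or angle between mug's own z axis and vertical above 0.4 rad).
It fails at once if the pepper mill is shifted by 40 mm or tipped (distance of mill from where it was at the start of the episode above 0.04 m or angle between mill's own z axis and vertical above 0.4 rad).
It fails at once if the tin is shifted by 40 mm or tipped (distance of tin from where it was at the start of the episode above 0.04 m or angle between tin's own z axis and vertical above 0.4 rad).
It also fails if it takes over 72 s, if anything falls off the work surface, if the arm or the gripper's body presses on something with over 40 N, if the wrist force passes 120 N, or if a joint passes its speed limit or range.

### The arm

A 7-joint arm with a two-finger parallel gripper is mounted at the origin on a cart in front of the work surface, level with it; the furniture and walls round the work are solid. World frame = base frame: x ahead of the robot, y to its left, z up, the work surface at z = 0. Lengths are in mm, angles in rad, forces in N, time in s.
With the tool pointing down it reaches from about 350 to 900 mm from the base axis. Payload 8.1 kg.
Tool frame: the origin (TCP) lies at the very end of the fingers, on their centre line; the grasp point (between the pads) lies 19 mm behind it; z points along the fingers, y is the line along which they close (so a half turn about z gives the same grasp; the last joint's range is limited). The gripper opens to 85 mm and grips with 20 to 120 N. Pads are 22 mm wide; open, the fingers measure 114 mm over their backs; the gripper's body (76 mm by 85 mm) begins 54 mm behind the grasp point. The pads swing forward as they close: fully open they stand 13 mm farther back than shut.
Start: joints at [1.184, 0.434, 0.025, 1.573, -0.012, 1.134, -0.075], TCP at [174.979, -600.021, 193.623] pointing down, gripper open.
Joint ranges: [-2.62, 2.62], [-0.44, 2.09], [-1.27, 1.32], [0.08, 2.57], [-1.32, 4.46], [0.12, 2], [-2.74, 2.74]. Speed limits (rad/s): [2.22, 2.22, 3.01, 3.01, 3.14, 3.14, 3.14].

### API

Orientations are given as a unit quaternion [w, x, y, z].
In Python, from bench import bot, eyes, job, telemetry gives the robot as it stands. Calls block until the motion is done:
- bot.move_ptp(position, orientation): joint-space move of the TCP to a pose.
- bot.move_l(position, frame=None, velocity=150, force_limit=None): straight line of the TCP; frame=None keeps the orientation; velocity is the mean speed in mm/s. With force_limit (N) it stops when the force on the tool has changed by that much, and returns True; else False.
- bot.movej(angles): joint-space move.
- bot.command_gripper(opening): opening from 0.0 (shut) to 1.0 (fully open); the grip force is fixed at half the most; returns when the fingers have stopped.
- bot.wait(seconds).
- bot.inverse_kinematics(position, orientation): joint angles nearest the present ones, or None.
- eyes.grab_frame(name): name is "scene" or "top"; returns (picture, depth): 384x512x3 uint8, blue, green, red; 384x512 float32, mm along the optical axis (not along the pixel's ray), 0 where there is no reading.
- eyes.calibration(name): a dict with "fovy" (degrees; the focal length in pixels is half the picture's height over the tangent of half this angle, whatever the lens; pixels are square), "cx", "cy" (the principal point, pixels), "view" (4x4, takes a point from world to camera coordinates). Camera axes: x right, y up, looking along -z (the intrinsics and any distortion apply to the point x, -y, -z); pixel columns grow to the right and rows downward; lengths in mm; the calibration is good to about 2 mm. A picture is of the moment at which its call begins. calibration takes no time and is no camera call.
A pose or a line that the arm cannot do raises bot.IKError and nothing moves.
- job.job_done(): hands the job in; it is judged then, once.
Readings, each from a call of its own:
- telemetry.get_t(): time.
- telemetry.get_joints(): joint angles.
- telemetry.get_qvel(): joint speeds.
- telemetry.get_tau(): joint torques, N m.
- telemetry.get_ee_pos(): TCP position.
- telemetry.get_ee_rot(): TCP orientation.
- telemetry.get_wrist_force(): force on the tool from outside, world axes, zero at the start.
- telemetry.get_ft_torque(): the same for the moment, N m.
- telemetry.get_grip_width(): opening from 0.0 (shut) to 1.0 (fully open).
- telemetry.get_finger_force(): force on a finger pad.
Only numpy, scipy, OpenCV 4.12 (cv2) and the standard library are available. Lean on these libraries where they do the work, as an engineer would, in place of code of your own. Each camera call takes 0.05 s, during which the arm holds its last target. There are 200 camera calls.

## Working session

There is one attempt and no reset: what is moved stays moved. The work goes in short steps, each a Python script; the robot and the scene stay as the last script left them, time stands still between calls to the robot, and variables do not carry over. Pictures are saved under pics/ and viewed, at most 10 in all, crops included, and the job is handed in when it is done.

```bash
mkdir -p pics; ls
python3 - <<'E'
from bench import eyes,telemetry
import cv2
for n in("scene","top"):
    im,d=eyes.grab_frame(n); c=eyes.calibration(n); print(n,c)
    cv2.imwrite(f"pics/{n}0.png",im)
    import numpy as np; np.save(f"{n}0.npy",d)
print(telemetry.get_t(),telemetry.get_ee_rot())
E
```

```text
pics
scene {'fovy': 42.3998551851963, 'cx': 244.39253663377633, 'cy': 193.96382493055756, 'view': array([[-6.42797150e-01, -7.65820844e-01, -1.81730113e-02,
         3.79453122e+02],
       [ 5.87586070e-01, -5.08137692e-01,  6.29713186e-01,
        -3.89421515e+02],
       [-4.91481875e-01,  3.94099633e-01,  7.76615121e-01,
        -1.34443344e+03],
       [ 0.00000000e+00,  0.00000000e+00,  0.00000000e+00,
         1.00000000e+00]])}
top {'fovy': 57.252412623547144, 'cx': 259.14468535836863, 'cy': 188.2174553680134, 'view': array([[ 1.08916585e-02, -9.99914500e-01, -7.23630720e-03,
         9.48020812e+00],
       [ 9.92930977e-01,  9.95964530e-03,  1.18274598e-01,
        -5.77846479e+02],
       [-1.18192415e-01, -8.47336011e-03,  9.92954559e-01,
        -1.10310141e+03],
       [ 0.00000000e+00,  0.00000000e+00,  0.00000000e+00,
         1.00000000e+00]])}
0.1 [-6.70483324e-04  9.89954471e-01  1.41384827e-01 -1.61408533e-04]
```

View pics/scene0.png

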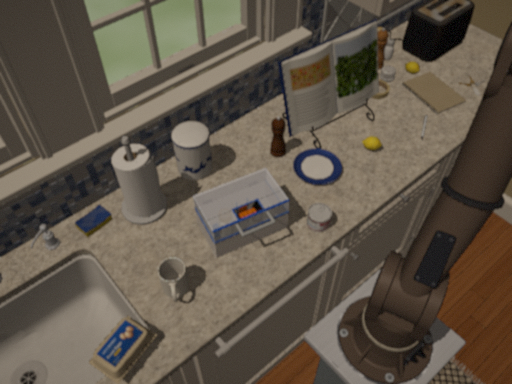

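View pics/top0.png

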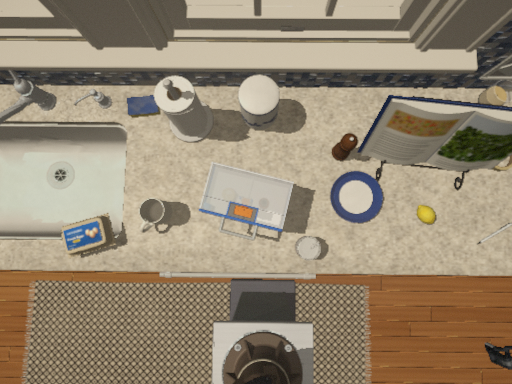

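The top view shows the box near (245,200), turned about 14°. The orange pad is at (243,212), the bar near (238,232), the dish at (357,197), the mill's base near (342,155), the tin at (308,247) and the mug at (151,212). I can't make out the bottle yet, so I'll enlarge the box.

```bash
cat > h.py <<'E'
import numpy as np, cv2
from bench import bot,eyes,job,telemetry
def cam(n):
    c=eyes.calibration(n); V=np.array(c["view"]); f=192/np.tan(np.radians(c["fovy"])/2)
    return V[:3,:3],V[:3,3],f,c["cx"],c["cy"]
def ray(n,u,v):
    R,t,f,cx,cy=cam(n); d=R.T@np.array([(u-cx)/f,-(v-cy)/f,-1.]); return -R.T@t,d
def plane(n,u,v,z):
    o,d=ray(n,u,v); return o+d*(z-o[2])/d[2]
def proj(n,p):
    R,t,f,cx,cy=cam(n); q=R@np.asarray(p,float)+t; return np.array([cx+f*q[0]/-q[2], cy-f*q[1]/-q[2]])
def deep(n,u,v,D):
    o,d=ray(n,u,v); return o+d*D[int(v),int(u)]
def grab(n,name,crop=None,s=1):
    im,d=eyes.grab_frame(n); c=im
    if crop: c=im[crop[1]:crop[3],crop[0]:crop[2]]
    cv2.imwrite("pics/"+name,cv2.resize(cv2.convertScaleAbs(c,alpha=1.4),None,fx=s,fy=s,interpolation=cv2.INTER_CUBIC)); return im,d
E
python3 - <<'E'
from h import *
a=cv2.imread("pics/top0.png")[150:250,185:310]; b=cv2.imread("pics/scene0.png")[160:260,180:305]
cv2.imwrite("pics/z0.png",cv2.convertScaleAbs(np.vstack([cv2.resize(x,(375*2-50,300),interpolation=3) if 0 else cv2.resize(x,None,fx=3,fy=3,interpolation=2) for x in(a,b)]),alpha=1.5))
D=np.load("top0.npy")
for n,(u,v) in dict(pad=(243,212),dish=(357,197),mill=(349,139),tin=(308,243),mugrim=(151,203),bl=(207,165),br=(293,184),fl=(200,210),fr=(281,231),bay1=(222,190),bay2=(272,200)).items(): print(n,deep("top",u,v,D).round(),D[v,u])
im=cv2.imread("pics/top0.png"); h=cv2.cvtColor(im,cv2.COLOR_BGR2HSV)
for nm,lo,hi in(("orange",(5,180,120),(18,255,255)),("blue",(105,120,50),(130,255,255)),("yellow",(20,150,120),(35,255,255))):
    m=cv2.inRange(h,lo,hi); k,_,st,ce=cv2.connectedComponentsWithStats(m)
    print(nm,[(st[i].tolist(),ce[i].round(1).tolist()) for i in range(1,k) if st[i,4]>25 and st[i,0]>180 and st[i,1]>120 and st[i,0]<400])
E
```

```text
pad [496.  62. 120.] 1043.0128
dish [ 554. -305.   14.] 1152.6136
mill [ 710. -246.  159.] 1026.8635
tin [ 405. -138.   57.] 1093.0895
mugrim [526. 363.  37.] 1131.5455
bl [659. 192.   1.] 1181.8296
br [578. -84. 143.] 1029.0466
fl [499. 185. 146.] 1018.96906
fr [441. -50. 145.] 1011.05084
bay1 [559. 124. 137.] 1034.396
bay2 [531. -23. 144.] 1023.10846
orange [([235, 206, 17, 11, 107], [243.2, 210.8])]
blue [([353, 172, 29, 30, 260], [370.4, 184.7]), ([199, 209, 83, 22, 147], [241.7, 220.0])]
yellow []
```

View pics/z0.png

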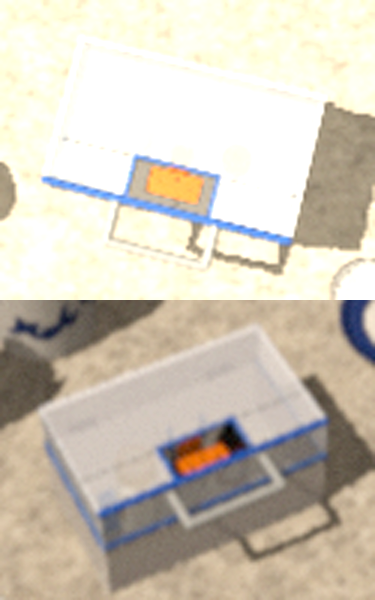

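The zoom shows the pad in the slot, the blue front edge of the lid top running from (199.3,209.3) to (281.7,230.3), and the back corners near (212.3,162.7) and (293.7,184). I can't see the bottle through the lid, so I'll look for it once the lid is open. Next I'll compute the box pose and check IK.

Run:
```python
from h import *
P=[plane("top",u,v,140)[:2] for u,v in((199.3,209.3),(281.7,230.3),(293.7,184),(212.3,162.7))]
print(np.round(P,1)); fl,fr,br,bl=P
print("len",np.linalg.norm(fl-fr),np.linalg.norm(br-bl),np.linalg.norm(fl-bl),np.linalg.norm(fr-br))
yaws=[np.arctan2(-(a-b)[0],(a-b)[1]) for a,b in((fl,fr),(bl,br))];print(yaws,"mean",np.mean(P,0))
print("pad top",plane("top",243.2,210.8,116))
im=cv2.imread("pics/scene0.png");m=cv2.inRange(cv2.cvtColor(im,cv2.COLOR_BGR2HSV),(3,180,120),(20,255,255))[190:230,220:280]
y,x=np.nonzero(m);print(len(x),"scene pad px",x.mean()+220,y.mean()+190, proj("scene",plane("top",243.2,210.8,116)))
for n,u,v,z in(("dish",357,197,16),("tin",308,247,30)): print(n,plane("top",u,v,z))
# bar in top: centre of bar
print("bar px",proj("top",np.r_[P[0]/2+P[1]/2,128]))
for phi in(-.24,-.24+np.pi,-.24+np.pi/2,-.24-np.pi/2):
    q=[0,np.cos(phi/2),np.sin(phi/2),0]
    for p in([495,62,200],[400,90,130],[600,30,280],[555,-305,60]):
        j=bot.inverse_kinematics(p,q); print(round(phi,2),p,None if j is None else np.round(j,2))
```

```text
[[501.5 188.3]
 [443.4 -51.9]
 [578.6 -86.6]
 [639.8 154.1]]
len 247.11079164735105 248.32243657841929 142.43834594771403 139.6121878707467
[np.float64(-0.23751236232903256), np.float64(-0.24894009321482882)] mean [540.82959058  50.9873318 ]
pad top [499.79941526  61.57034288 116.        ]
65 scene pad px 246.81538461538463 212.06153846153848 [247.38579968 212.07248879]
dish [ 554.18998345 -304.56976944   16.        ]
tin [ 391.58948173 -141.81127831   30.        ]
bar px [240.56704859 219.87379099]
-0.24 [495, 62, 200] [ 0.31  0.3  -0.67  1.82  0.21  1.09 -2.25]
-0.24 [400, 90, 130] [ 0.3   0.25 -0.75  2.1   0.22  0.87 -2.4 ]
-0.24 [600, 30, 280] [ 0.2   0.39 -0.49  1.47  0.18  1.33 -2.11]
-0.24 [555, -305, 60] [ 0.42  0.58 -0.    1.69  0.    0.87 -1.4 ]
2.9 [495, 62, 200] [ 0.5   0.37 -0.95  1.81  0.33  1.13  0.77]
2.9 [400, 90, 130] [ 0.59  0.38 -1.16  2.09  0.44  0.95  0.53]
2.9 [600, 30, 280] [ 0.4   0.46 -0.82  1.45  0.34  1.38  0.9 ]
2.9 [555, -305, 60] [ 0.81  0.66 -0.6   1.66  0.43  0.96  1.38]
1.33 [495, 62, 200] [ 0.36  0.32 -0.75  1.82  0.24  1.1  -0.71]
1.33 [400, 90, 130] [ 0.48  0.31 -0.99  2.09  0.33  0.9  -0.94]
1.33 [600, 30, 280] [ 0.36  0.44 -0.75  1.46  0.3   1.36 -0.64]
1.33 [555, -305, 60] [ 0.62  0.6  -0.3   1.68  0.22  0.9  -0.01]
-1.81 [495, 62, 200] [ 0.57  0.41 -1.06  1.81  0.39  1.15  2.28]
-1.81 [400, 90, 130] [ 0.52  0.33 -1.05  2.09  0.37  0.92  2.17]
-1.81 [600, 30, 280] [ 0.52  0.54 -1.06  1.44  0.47  1.43  2.36]
-1.81 [555, -305, 60] [ 0.18  0.6   0.36  1.72 -0.26  0.88 -2.73]
```

```bash
cat >> h.py <<'E'
YAW=-0.243; ex=np.array([np.cos(YAW),np.sin(YAW)]); ey=np.array([-ex[1],ex[0]]); C=np.array([545.3,50.1])
def W(x,y,z): return np.r_[C+x*ex+y*ey,z]
def B(p): d=np.asarray(p)[:2]-C; return np.array([d@ex,d@ey])
def Q(phi): return [0,np.cos(phi/2),np.sin(phi/2),0]
def barp(th,r=196.,a=0.2475): return W(75-r*np.cos(a+th),0,80+r*np.sin(a+th))
F=lambda: np.round(telemetry.get_wrist_force(),1)
E
python3 - <<'E'
from h import *
print("slot ctr",B(plane("top",242.3,212.3,140)),"bar",B(plane("top",237.8,235.5,128)),"pad",B([499.8,61.6]))
bot.command_gripper(0)
q=Q(YAW+np.pi)
p=telemetry.get_ee_pos(); bot.move_l([p[0],p[1],300])
x=B(plane("top",242.3,212.3,140))[0]+2; print("press x",x)
bot.move_ptp(W(x,0,260),q); bot.move_l(W(x,0,165)); print(F(),telemetry.get_t())
grab("scene","s1.png",(150,130,350,280),4)
E
```

```text
slot ctr [-5.27442915e+01  5.26044980e-02] bar [-121.0245771    -3.79933965] pad [-46.93031163   0.21412745]
press x -50.744291507965045
[-0.  -0.2 -0.1] 5.1167
```

View pics/s1.png

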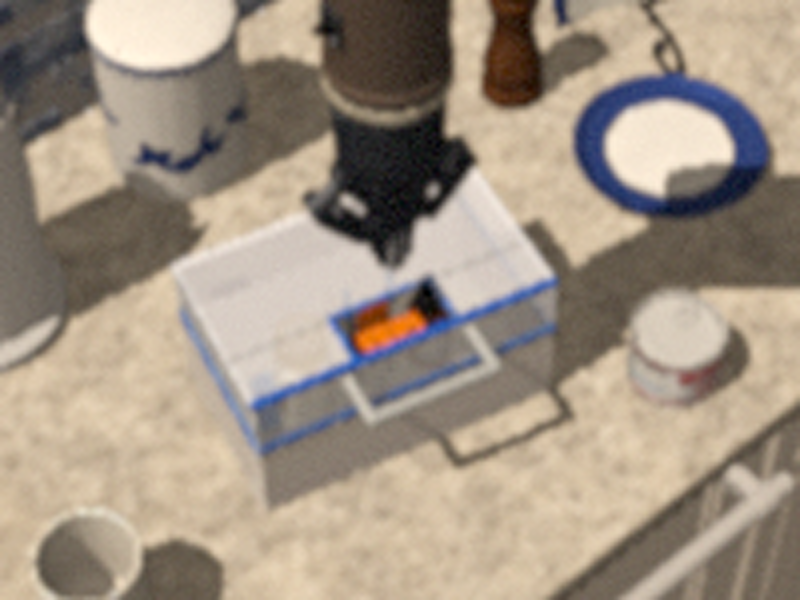

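The tip is at crop (395,262) and stands over the slot, which is around (390,320). I'll descend with a force guard.

Run:
```python
from h import *
print("tip expect",(proj("scene",telemetry.get_ee_pos())-[150,130])*4)
x=-50.7
r=bot.move_l(W(x,0,120),velocity=60,force_limit=2.5); print(r,telemetry.get_ee_pos().round(1) if hasattr(telemetry.get_ee_pos(),'round') else telemetry.get_ee_pos(),F())
if not r:
    r=bot.move_l(W(x,0,104.5),velocity=40,force_limit=12); print(r,telemetry.get_ee_pos(),F())
    bot.wait(.2); print(F())
    grab("scene","s2.png",(150,130,350,280),4)
```

```text
tip expect [390.18141437 290.06809014]
False [496.3  62.5 120.2] [-0.6  0.8 -0.1]
False [495.93806582  62.35403666 104.30820795] [ 0.4 -0.2  0.2]
[-0.2  0.4 -0.6]
```

View pics/s2.png

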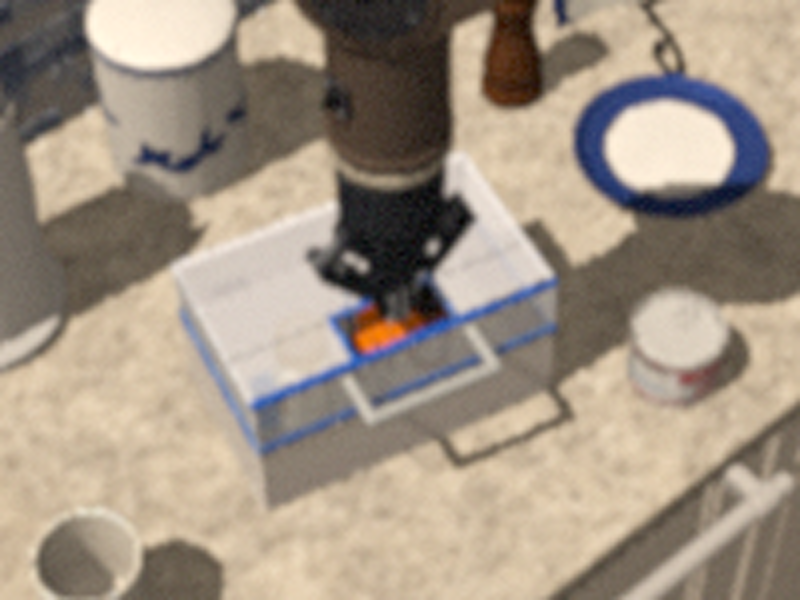

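Run:
```python
from h import *
print(telemetry.get_grip_width(),telemetry.get_ee_pos(),telemetry.get_ee_rot())
e=np.array(telemetry.get_ee_pos())
print("expect tip scene crop",(proj("scene",e)-[150,130])*4,"top",proj("top",e), "pad",(proj("scene",W(-48,0,116))-[150,130])*4)
print("slot rear mid/front mid",[(proj("scene",W(x,0,140))-[150,130])*4 for x in(-33,-73)])
im,d=grab("top","t2.png",(185,130,310,250),4)
imS,dS=eyes.grab_frame("scene")
for v in range(198,214,2):
    print([tuple(np.r_[B(deep("scene",u,v,dS)),deep("scene",u,v,dS)[2]].round().astype(int)) for u in (246,249,252)])
```

```text
9.825138481881155e-05 [496.2153425   62.3600725  104.65421411] [1.47745644e-04 1.21193066e-01 9.92628942e-01 3.68339012e-05]
expect tip scene crop [392.033465   340.85203665] top [243.11529586 212.19474051] pad [390.40613606 329.23083256]
slot rear mid/front mid [array([380.99237449, 295.26964862]), array([405.19016999, 333.92907395])]
[(np.int64(-69), np.int64(14), np.int64(216)), (np.int64(-53), np.int64(-3), np.int64(189)), (np.int64(-63), np.int64(-8), np.int64(196))]
[(np.int64(-63), np.int64(11), np.int64(198)), (np.int64(-55), np.int64(-2), np.int64(182)), (np.int64(-65), np.int64(-7), np.int64(190))]
[(np.int64(-61), np.int64(11), np.int64(187)), (np.int64(-60), np.int64(1), np.int64(180)), (np.int64(-62), np.int64(-8), np.int64(177))]
[(np.int64(-54), np.int64(8), np.int64(168)), (np.int64(-59), np.int64(0), np.int64(169)), (np.int64(-55), np.int64(-11), np.int64(158))]
[(np.int64(-57), np.int64(9), np.int64(162)), (np.int64(-60), np.int64(1), np.int64(161)), (np.int64(-57), np.int64(-10), np.int64(151))]
[(np.int64(-55), np.int64(8), np.int64(150)), (np.int64(-60), np.int64(1), np.int64(152)), (np.int64(-39), np.int64(-19), np.int64(116))]
[(np.int64(-36), np.int64(-1), np.int64(112)), (np.int64(-44), np.int64(-7), np.int64(118)), (np.int64(-48), np.int64(-15), np.int64(118))]
[(np.int64(-46), np.int64(5), np.int64(118)), (np.int64(-49), np.int64(-4), np.int64(116)), (np.int64(-52), np.int64(-12), np.int64(115))]
```

View pics/t2.png

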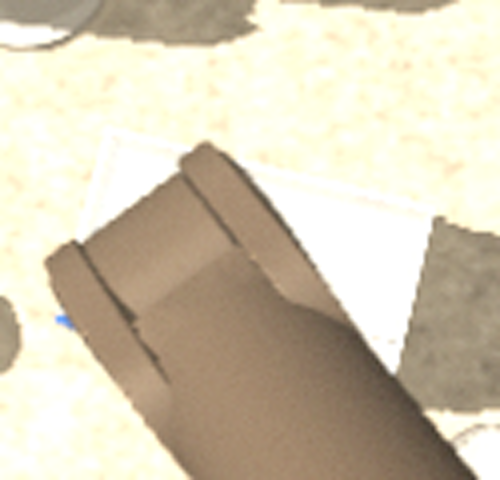

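The arm hides the slot in the top view. In the scene view and its depth, the pad is untouched at z≈116 and the fingertip ends roughly 27 mm higher than the reported TCP. That agrees with feeling no contact, so I'll keep descending by force.

Run:
```python
from h import *
x=-50.7
r=bot.move_l(W(x,0,72),velocity=25,force_limit=2.5); print(r,telemetry.get_ee_pos(),F(),telemetry.get_t())
grab("scene","s3.png",(150,130,350,280),4)
```

```text
True [495.66913693  62.35946761  77.68642389] [ 0.2 -0.1  2.2] 7.925
```

View pics/s3.png

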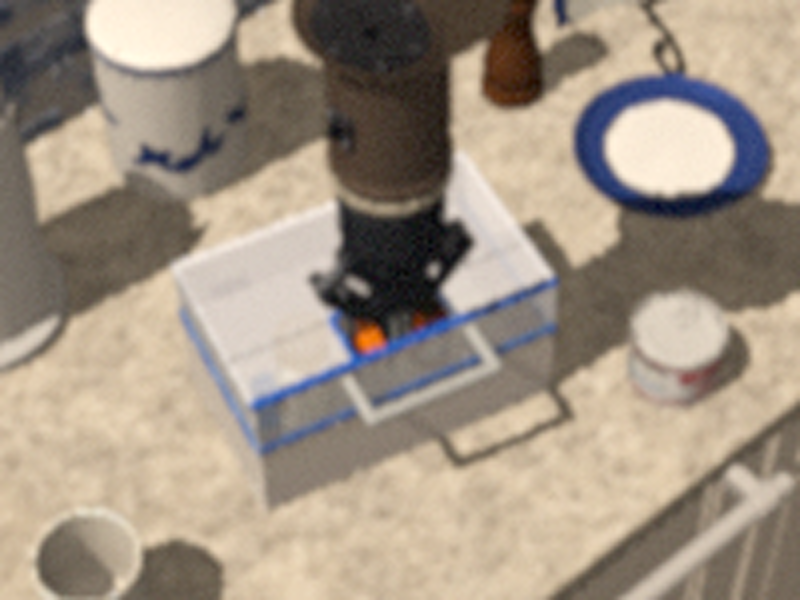

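The tip is in the slot, about (400,330), and touches at 2.2 N. I'll press in small steps, watching the force and the lid's front blue edge.

```bash
cat >> h.py <<'E'
def edge():
    im,d=eyes.grab_frame("scene"); m=cv2.inRange(cv2.cvtColor(im,cv2.COLOR_BGR2HSV),(105,110,40),(130,255,255))[190:250,240:292]
    m=m[:,30:48]; # right part of front top edge
    return [int(np.nonzero(m[:,c])[0][0])+190 if m[:,c].any() else -1 for c in (2,8,14)]
E
python3 - <<'E'
from h import *
x=-50.7; print(edge())
z=telemetry.get_ee_pos()[2]
for i in range(7):
    z-=2; bot.move_l(W(x,0,z),velocity=40,force_limit=20); f=F(); print(round(telemetry.get_ee_pos()[2],1),f,edge())
    if abs(f[2])>14: break
E
```

```text
[-1, 204, -1]
75.9 [-1.5  0.6  4.8] [207, 204, 202]
73.9 [-2.9  1.   6.1] [-1, 204, -1]
71.9 [-4.1  0.4  8.9] [-1, -1, -1]
70.0 [-4.9  1.  10.9] [-1, -1, -1]
68.1 [-3.6  0.7  8.6] [-1, -1, -1]
66.1 [-2.5  2.   8.9] [-1, -1, -1]
64.9 [-4.1  0.4 17.6] [-1, -1, -1]
```

Run:
```python
from h import *
def bar(th):  return proj("scene",barp(th))
x=-50.7; 
a=cv2.imread("pics/scene0.png").astype(int)
im,_=eyes.grab_frame("scene"); cv2.imwrite("now.png",im)
def blue(i): return cv2.inRange(cv2.cvtColor(i.astype(np.uint8),cv2.COLOR_BGR2HSV),(100,90,40),(130,255,255))
for i in(a,im):
    m=blue(i)
    print([ (c,(np.nonzero(m[185:245,c])[0]+185).tolist()) for c in(220,225,230,270,275,280,284)])
print([ (proj("scene",W(75+(-150*np.cos(t)+60*np.sin(t)),y,80+60*np.cos(t)+150*np.sin(t)))).round(1) for t in(0,.11) for y in(-100,100)])
```

```text
[(220, [228, 229, 240]), (225, [226, 227, 238]), (230, [224, 225, 236]), (270, [207, 208]), (275, [205, 206]), (280, [203, 204]), (284, [201, 202])]
[(220, [222, 223]), (225, [220, 221, 234]), (230, [218, 219, 232]), (270, []), (275, []), (280, [198, 211, 212]), (284, [210])]
[array([281.8, 201.7]), array([220.3, 226.7]), array([280.8, 196.6]), array([218.9, 221.5])]
```

The lid has risen about 5.5 px, which matches 0.11 rad, so it is free. The pad contact suggests the reported TCP z is about 38 mm low. I'll retract and touch the bare worktop to calibrate this.

Run:
```python
from h import *
q=Q(YAW+np.pi/2)
bot.move_l(W(-50.7,0,240))
bot.move_ptp([430,250,200],q)
bot.move_l([430,250,30],velocity=150,force_limit=6)
im,_=eyes.grab_frame("scene"); cv2.imwrite("tipA.png",im)
print(telemetry.get_ee_pos(),F(),proj("scene",telemetry.get_ee_pos()))
r=bot.move_l([430,250,-60],velocity=40,force_limit=5); print(r,telemetry.get_ee_pos(),F(),telemetry.get_t())
p=telemetry.get_ee_pos()
im,_=eyes.grab_frame("scene"); cv2.imwrite("tipB.png",im); 
im2,_=eyes.grab_frame("top"); print("scene expect z0",proj("scene",[p[0],p[1],0]),"top",proj("top",[p[0],p[1],0]))
c=[int(v) for v in proj("scene",[430,250,0])]
A=cv2.resize(im[c[1]-60:c[1]+20,c[0]-50:c[0]+50],None,fx=5,fy=5,interpolation=2)
cv2.imwrite("pics/tip.png",cv2.convertScaleAbs(A,alpha=1.5)); print("crop org",c[0]-50,c[1]-60)
bot.move_l([430,250,150])
```

```text
[430.54949935 250.3766021   30.78881699] [0.6 0.3 0.4] [213.44939561 278.31769147]
True [429.95843979 249.93327677 -37.60695588] [-1.2 -1.6  9. ] 16.0333
scene expect z0 [214.38910821 283.56760568] top [187.40880599 233.38564305]
crop org 164 223
```

View pics/tip.png

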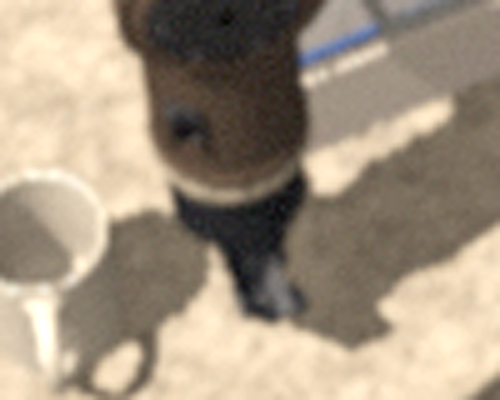

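The worktop contact at -37.6 agrees with the pad contact, so true z = commanded + 37.6. In this view the tip is near (218,285), within about 10 mm of the expected spot. Next I'll shift the box centre by 3 mm and grip the bar, using the grip width as the check.

```bash
sed -i 's/C=np.array(\[545.3,50.1\])/C=np.array([542.4,50.8])/' h.py
cat >> h.py <<'E'
DZ=37.6
def up(p,d=0): p=np.array(p,float); p[2]-=DZ-d; return p
QB=Q(YAW+np.pi/2)
E
python3 - <<'E'
from h import *
b=barp(.11); p=b+np.r_[-3*ex,0]
bot.move_l([430,250,200]); bot.command_gripper(0.47)
bot.move_ptp(up(p,90),QB)
r=bot.move_l(up(p,-17),velocity=80,force_limit=4); print(r,telemetry.get_ee_pos(),up(p,-17),F())
if not r:
    bot.command_gripper(0); print(telemetry.get_grip_width(),telemetry.get_finger_force(),F(),telemetry.get_t())
E
```

```text
False [434.40083615  77.74528898  94.38158385] [434.07116383  77.65457843  93.98694499] [-0.2 -0.4  0.7]
0.08890307387724224 58.40998649597168 [ 5.2 -2.1 -0.8] 21.0833
```

Run:
```python
from h import *
e=np.array(telemetry.get_ee_pos()); off=e-barp(.11)+np.r_[0*ex,0]
for th in np.linspace(.11,1.5,10)[1:]:
    bot.move_l(barp(th)+off,velocity=120); f=F(); print(round(th,2),f,round(telemetry.get_grip_width(),3))
    if np.linalg.norm(f)>40: print("high");break
print(telemetry.get_t())
```

```text
0.26 [-0.8  0.9  0.7] 0.089
0.42 [-4.5  0.7  4.8] 0.092
0.57 [-8.1  1.8  9.5] 0.089
0.73 [-11.3   1.6  15.9] 0.091
0.88 [-6.5  1.1 12.5] 0.089
1.04 [-0.9  2.   7. ] 0.088
1.19 [0.5 2.1 9.7] 0.087
1.35 [0.6 3.9 4.8] 0.094
1.5 [1.2 5.9 1.1] 0.091
24.6917
```

The lid followed the arc with low forces. I'll let go, clear the arm toward the dish side and look for the bottle.

Run:
```python
from h import *
bot.command_gripper(0.5); e=np.array(telemetry.get_ee_pos()); bot.move_l(e+[0,0,70]); 
bot.move_ptp([480,-330,300],Q(YAW+np.pi/2)); bot.command_gripper(1.0)
a,da=eyes.grab_frame("top"); b,db=eyes.grab_frame("scene"); np.save("da.npy",da); np.save("db.npy",db)
cv2.imwrite("ta.png",a); cv2.imwrite("sb.png",b)
v=np.vstack([cv2.resize(x,(600,300),interpolation=2) if 0 else cv2.resize(x,None,fx=4,fy=3.0 if 0 else 4,interpolation=2)[:, :] for x in (a[155:230,190:320],b[165:240,185:315])])
cv2.imwrite("pics/open.png",cv2.convertScaleAbs(v,alpha=1.2)); print(telemetry.get_t())
```

```text
27.8
```

View pics/open.png

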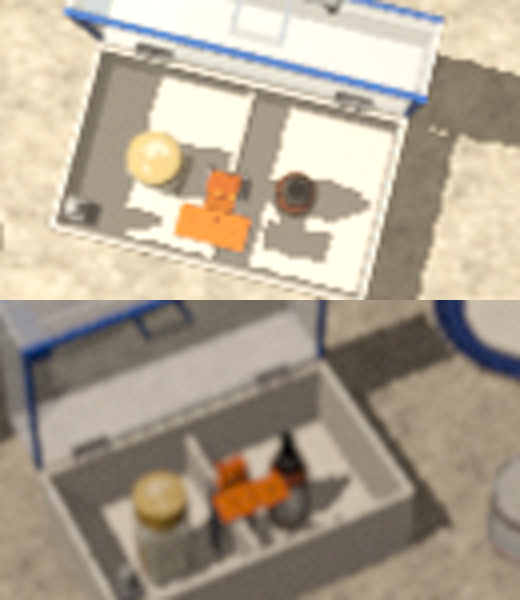

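The bottle is in the right bay: its dark collar is at top crop (296,191), which is pixel (264,202.8), and its teat is at scene crop (287,455). The jar is in the left bay. The orange pad is at (213,227).

Run:
```python
from h import *
P=[plane("top",190+u/4,155+v/4,80)[:2] for u,v in((52,225),(370,297),(408,118),(103,48))]
print(np.round(P,1),np.mean(P,0),[round(float(np.linalg.norm(P[i]-P[i-1])),1) for i in range(4)])
im=cv2.imread("ta.png"); h=cv2.cvtColor(im,cv2.COLOR_BGR2HSV); y,x=np.nonzero(im[192:215,254:275].max(2)<95)
print(len(x),x.min()+254,x.max()+254,y.min()+192,y.max()+192,x.mean()+254,y.mean()+192)
for uv,z in(((264,202.8),85),((264,203.3),78),((264.2,201.5),110)): p=plane("top",*uv,z); print(z,p,B(p))
o1,d1=ray("scene",185+287/4,165+(440-300)/4) # teat tip
p=plane("scene",185+287/4,165+(433-300)/4,110); print("scene teat",p,B(p))
p=plane("scene",185+288/4,165+(480-300)/4,85); print("scene collar",p,B(p))
im=cv2.imread("sb.png") ; 
print("dish top", plane("top",357,197,16))
m=cv2.inRange(cv2.cvtColor(cv2.imread("pics/top0.png"),cv2.COLOR_BGR2HSV),(100,90,30),(130,255,255))[160:235,320:395]
ys,xs=np.nonzero(m); (c,ax,_)=cv2.fitEllipse(cv2.convexHull(np.c_[xs,ys].astype(np.int32))); c=np.array(c)+[320,160]; print("dish ellipse",c,ax,plane("top",*c,16))
```

```text
[[499.1 187.4]
 [446.6 -57.7]
 [584.9 -86.7]
 [637.8 151.6]] [542.08452214  48.64780656] [143.2, 250.6, 141.3, 244.1]
43 262 268 199 208 264.69767441860466 202.74418604651163
85 [ 5.26709064e+02 -3.18019267e-01  8.50000000e+01] [ -2.93015278 -53.39168068]
78 [ 5.25701069e+02 -3.72634711e-01  7.80000000e+01] [ -3.89539214 -53.68723086]
110 [528.69378011  -0.73849832 110.        ] [ -0.902573   -53.32225272]
scene teat [524.96636748   2.82557636 110.        ] [ -5.37804795 -50.75976228]
scene collar [504.6619733   19.36471162  85.        ] [-29.06548251 -39.5920919 ]
dish top [ 554.18998345 -304.56976944   16.        ]
dish ellipse [356.54188538 195.97031784] (48.27729797363281, 51.8170166015625) [ 557.55720763 -303.14866409   16.        ]
```

Run:
```python
from h import *
b=np.array([527.,0.]); T=53.
bot.command_gripper(0.75)
bot.move_ptp(up([*b,T+140]),QB)
r=bot.move_l(up([*b,T]),velocity=120,force_limit=5); print(r,telemetry.get_ee_pos(),up([*b,T]),F())
if not r:
    bot.command_gripper(0); w=telemetry.get_grip_width(); print("w",w,w*85,telemetry.get_finger_force(),F())
    if w>.25:
        r=bot.move_l(up([*b,T+130]),velocity=120,force_limit=15); print(r,telemetry.get_grip_width(),F(),telemetry.get_t())
        im,_=eyes.grab_frame("scene"); cv2.imwrite("lift.png",im)
```

```text
False [5.27560162e+02 1.12768122e-01 1.60389546e+01] [527.    0.   15.4] [ 0.9 -0.3  0. ]
w 0.34317195676319834 29.16961632487186 58.622370064258575 [-2.3 -0.9  7.9]
False 0.34602009696329 [-0.5 -0.3 -0.4] 32.4833
```

Run:
```python
from h import *
d=np.array([556.,-304.]); T=53.+5
bot.move_l(up([*d,T+125]),velocity=250); print(F(),telemetry.get_grip_width())
bot.move_l(up([*d,T+25]),velocity=150)
r=bot.move_l(up([*d,T-8]),velocity=30,force_limit=4); print(r,telemetry.get_ee_pos()[2],up([*d,T])[2],F())
bot.command_gripper(0.75); print(telemetry.get_t())
bot.move_l(up([*d,T+150]),velocity=150)
im,D=eyes.grab_frame("top"); cv2.imwrite("td.png",im)
bot.move_ptp([470,-100,330],QB)
a,da=eyes.grab_frame("top"); b,db=eyes.grab_frame("scene"); cv2.imwrite("pl_t.png",a)
cv2.imwrite("pl_s.png",b)
v=np.vstack([cv2.resize(a[140:245,190:390],None,fx=3,fy=3,interpolation=2),cv2.resize(b[130:225,170:370],None,fx=3,fy=3,interpolation=2)])
cv2.imwrite("pics/place.png",cv2.convertScaleAbs(v,alpha=1.2)); print(telemetry.get_t())
```

```text
[ 0.3 -0.3 -0.4] 0.34667278672808594
True 21.117007582855457 20.4 [-0.8  0.4  6.2]
35.9417
38.3
```

View pics/place.png

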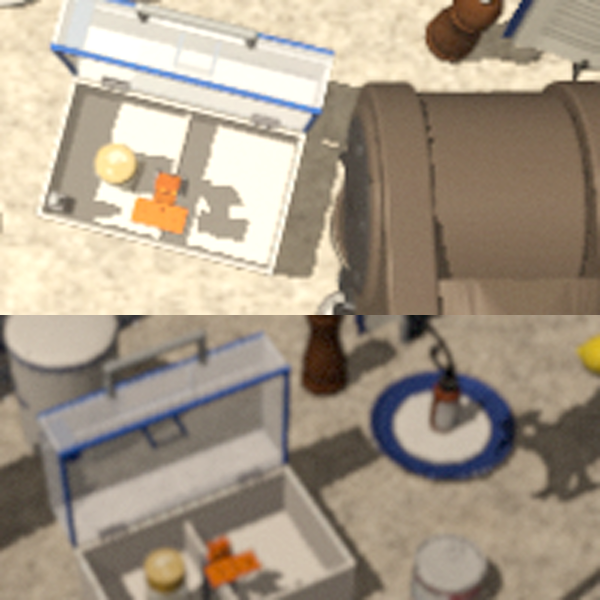

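The bottle stands upright in the middle of the dish, at scene crop (445,405), and the lid is still up. The bar is at top pixel (255.8,149), scene pixel (222,145). I'll check the lid angle against these, then grip the bar again.

Run:
```python
from h import *
for th in(1.4,1.5,1.6): print(th,proj("top",barp(th)),proj("scene",barp(th)))
off=np.r_[434.4,77.75,94.38]-barp(.11)
p=barp(1.5)+off
bot.command_gripper(0.47)
bot.move_l([470,-100,340]) ; bot.move_ptp(p+[0,0,80],QB)
r=bot.move_l(p,velocity=100,force_limit=6); print(r,telemetry.get_ee_pos(),p,F())
if not r:
    bot.command_gripper(0); print(telemetry.get_grip_width(),telemetry.get_finger_force(),F(),telemetry.get_t())
```

```text
1.4 [253.39101065 156.96466761] [226.13680643 145.71098211]
1.5 [255.31649573 150.00700397] [223.38345349 142.0607748 ]
1.6 [257.19846238 143.42731275] [220.76400008 139.01936505]
False [646.42612905  25.39213681 219.52052399] [646.0552367   25.28094047 218.74103838] [0.6 0.8 0.5]
0.09364296032162103 58.60947668552399 [ 1.7 -0.7  5.3] 41.1333
```

Run:
```python
from h import *
off=np.array(telemetry.get_ee_pos())-barp(1.5)
for th in np.linspace(1.5,.13,10)[1:]:
    bot.move_l(barp(th)+off,velocity=120); f=F()
    if np.linalg.norm(f)>25: print("hi",th,f)
print(F(),telemetry.get_grip_width())
for th in(.09,.06,.03,.01,-.005,-.02,-.03):
    bot.move_l(barp(th)+off,velocity=60); print(th,F())
print(telemetry.get_t())
im,_=eyes.grab_frame("scene"); cv2.imwrite("c.png",im)
for f in("pics/scene0.png","now.png","c.png"):
    m=cv2.inRange(cv2.cvtColor(cv2.imread(f),cv2.COLOR_BGR2HSV),(100,90,40),(130,255,255))
    print([ (c,(np.nonzero(m[185:245,c])[0]+185).tolist()) for c in(210,220,225,230,275,280,284)])
```

```text
[ 2.1 -4.7 -2.3] 0.0898706528067614
0.09 [ 0.2 -5.3  0.6]
0.06 [-0.6 -5.1  2.2]
0.03 [ 0.2 -5.  -2. ]
0.01 [ 3.3 -3.3 -6.1]
-0.005 [ 4.  -3.8 -4.1]
-0.02 [ 1.1 -5.8 13.3]
-0.03 [-6.7 -9.4 36.8]
46.5083
[(210, []), (220, [228, 229, 240]), (225, [226, 227, 238]), (230, [224, 225, 236]), (275, [205, 206]), (280, [203, 204]), (284, [201, 202])]
[(210, []), (220, [222, 223]), (225, [220, 221, 234]), (230, [218, 219, 232]), (275, []), (280, [198, 211, 212]), (284, [210])]
[(210, []), (220, [228, 229, 240]), (225, [226, 227, 238]), (230, [224, 225]), (275, []), (280, [204]), (284, [])]
```

Run:
```python
from h import *
e=np.array(telemetry.get_ee_pos()); bot.move_l(e+[0,0,3],velocity=40); print(F())
bot.command_gripper(0.47); e=np.array(telemetry.get_ee_pos()); bot.move_l(e+[0,0,150],velocity=120)
bot.move_ptp([380,60,320],QB); bot.wait(.5); print(F(),telemetry.get_t())
im,D=eyes.grab_frame("scene"); cv2.imwrite("e.png",im); a=cv2.imread("pics/scene0.png"); b=cv2.imread("pl_s.png")
m=cv2.inRange(cv2.cvtColor(im,cv2.COLOR_BGR2HSV),(100,90,40),(130,255,255))
print([ (c,(np.nonzero(m[185:245,c])[0]+185).tolist()) for c in(210,220,225,230,275,280,284)])
def diff(p,q,r): x0,y0,x1,y1=r; return np.abs(p[y0:y1,x0:x1].astype(int)-q[y0:y1,x0:x1]).mean().round(1)
for n,r,q in(("mug",(155,255,195,300),a),("tin",(303,198,337,235),a),("mill",(265,112,292,160),a),("bottle/dish",(290,140,346,190),b),("lid",(190,170,292,250),a)): print(n,diff(im,q,r))
```

```text
[ 3.2 -3.6 -4.1]
[-0.4 -1.1  0.2] 49.6667
[(210, []), (220, [227, 228, 229, 239, 240]), (225, [226, 227, 238]), (230, [224, 225, 235, 236]), (275, [205, 206]), (280, [203, 204]), (284, [201, 202, 213])]
mug 8.3
tin 15.7
mill 46.5
bottle/dish 8.3
lid 12.1
```

Run:
```python
from h import *
t,_=eyes.grab_frame("top"); t0=cv2.imread("pics/top0.png"); a=cv2.imread("pics/scene0.png"); b=cv2.imread("pl_s.png"); e=cv2.imread("e.png")
def brown(i,r): 
    x0,y0,x1,y1=r; y,x=np.nonzero(i[y0:y1,x0:x1].max(2)<80); return len(x),(x.mean()+x0).round(1),(y.mean()+y0).round(1)
for i in(t0,t): print("mill top",brown(i,(325,125,362,165)))
for i in(a,b,e): print("mill scene",brown(i,(265,112,292,160)))
r=(335,165,385,225);print("dish/bottle dark top",brown(t,r)); print(proj("top",[556,-304,115]))
for n,r in(("tin",(295,235,322,262)),("mug",(138,195,166,232))):
    x0,y0,x1,y1=r; print(n,np.abs(t[y0:y1,x0:x1].astype(int)-t0[y0:y1,x0:x1]).mean().round(1))
```

```text
mill top (281, np.float64(345.6), np.float64(149.1))
mill top (220, np.float64(346.0), np.float64(150.3))
mill scene (632, np.float64(280.5), np.float64(136.3))
mill scene (639, np.float64(280.5), np.float64(136.0))
mill scene (1199, np.float64(278.1), np.float64(135.3))
dish/bottle dark top (92, np.float64(371.6), np.float64(183.4))
[365.69970762 193.30082482]
tin 19.3
mug 7.0
```

The mill, mug and tin are in place, the bottle stands on the dish, and the lid edge is back at its starting rows, so it is latched.

Run:
```python
from h import *
print(job.job_done(),telemetry.get_t())
```

```text
the job is handed in; nothing more can be done
the job is handed in; nothing more can be done
```

I handed the job in at about 50 s of the 72 s, though `job_done()` returned no verdict: the bottle stands upright in the middle of the dish, the lid is back at its shut position and has stayed down, and the mug, mill and tin look undisturbed in the last camera checks; I did not check the jar after shutting the lid.

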